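# Stack a mechanical seal on the test shaft

### The job

Assemble the pump seal on the slim upright shaft of the test plate, in this order: the lugged steel gland plate first, flat on the test plate with its hub up, then the white ceramic seat fully home in the recess in the gland's hub, then the black carbon ring flat on the seat, and last the dark steel drive collar flat on the carbon. The ceramic and carbon rings are brittle: set them down, never let them drop. Leave the brass bush, the tape roll, the brass coupling and the blue tin standing where they are, and let go of the finished stack.

Things in the scene. Friction and masses are not known exactly. Their poses are not given: they have to be found in the camera images.
- test_plate: Target, fixed: aluminium disc, diameter 110, 16 thick, with a thin black sealing ring; from its centre rises the SLIM steel shaft, diameter 26, its top 84 above the bench, last 6 mm tapered to diameter 16. Origin: centre of the disc's underside on the bench; z up the shaft. The seal parts' bores (34) clear the shaft by 4 mm all round; the finished stack's top is 92 above the bench.
- large_plate: Not used: a second fixed test plate, same disc (diameter 110, 16 thick) but with a THICK shaft of diameter 44, 84 tall from the bench, too thick for the seal parts. Origin: centre of its underside on the bench; z up.
- gland: Loose, bright steel gland plate: eight lugs 8 thick, diameter 102 over them, around a round hub of diameter 64 rising to 28. In the hub's top a recess, diameter 55, 8 deep, its floor 20 above the underside; through bore 34. Lies flat, hub up. Grip the hub from above, between heights 8 and 28. 0.44 to 0.72 kg. Origin: centre of the underside; z up the bore.
- seat: Loose, white ceramic seat ring: outer diameter 47, bore 34, height 20, lying flat. Home on the floor of the gland's recess it stands 12 proud of the hub's rim, so grip only its upper 10 or so. 0.05 to 0.085 kg. Origin: centre of the underside; z up.
- carbon: Loose. Black carbon ring, third of the stack: outer diameter 44, bore 34, height 16, lying flat. Mass 0.018 to 0.029 kg. Origin: centre of the underside; z up.
- collar: Loose. Dark steel drive collar, last of the stack: outer diameter 56, bore 34, height 20, with small brass dots on its top face, lying flat. Mass 0.19 to 0.31 kg. Origin: centre of the underside; z up.
- bush: Bystander, loose, not part of this seal: brass bush ring, outer diameter 50, bore 34, height 24. Origin: centre of the underside; z up.
- tape: Bystander, loose: brown roll of tape standing flat, outer diameter 80, 48 high. Origin: centre of the underside; z up.
- coupling: Bystander, loose: small upright brass hose coupling, diameter 26, 46 high. Origin: centre of the underside; z up.
- tin: Bystander, loose: round blue tin with a pale metal lid, diameter 75, 44 high. Origin: centre of the underside; z up.

How it is judged:
On the way, in this order (a step that is already met when the one before it is completed fails the run):
1. the gland plate lies flat on the test plate, around the slim shaft, hub up (z of gland in the frame of test_plate between 0.0125 and 0.0195 m and horizontal distance between gland and test_plate below 0.008 m and angle between gland's own z axis and vertical below 0.07 rad and linear speed of gland below 0.02 m/s), for 0.2 s.
2. the white seat sits fully home in the gland plate's counterbore (z of seat in the frame of gland between 0.0165 and 0.0235 m and horizontal distance between seat and test_plate below 0.008 m and angle between seat's own z axis and vertical below 0.07 rad and linear speed of seat below 0.02 m/s), for 0.2 s.
3. the black carbon ring lies flat on the white seat (z of carbon in the frame of seat between 0.0165 and 0.0235 m and horizontal distance between carbon and test_plate below 0.008 m and angle between carbon's own z axis and vertical below 0.07 rad and linear speed of carbon below 0.02 m/s), for 0.2 s.
4. the dark steel drive collar lies flat on the carbon ring (z of collar in the frame of carbon between 0.0125 and 0.0195 m and horizontal distance between collar and test_plate below 0.008 m and angle between collar's own z axis and vertical below 0.07 rad and linear speed of collar below 0.02 m/s), for 0.2 s.
At the end, for the whole second after the job is handed in: On the slim shaft, bottom to top: gland plate, white seat in its recess, carbon ring, drive collar. Each rests within 3.5 mm of its right height on the part below and within 8 mm of the shaft axis, is upright within 4 degrees, released and at rest (all of step 1 and all of step 2 and all of step 3 and all of step 4 and angular speed of each of gland, seat, carbon, collar below 0.2 rad/s); the robot touches nothing.
It fails at once if the white ceramic seat is dropped: it falls or is flung free of the fingers at more than 0.6 m/s (linear speed of seat above 0.6 m/s and contact force between seat and the fingers below 0.05 N).
It fails at once if the black carbon ring is dropped: it falls or is flung free of the fingers at more than 0.6 m/s (linear speed of carbon above 0.6 m/s and contact force between carbon and the fingers below 0.05 N).
It fails at once if a bystander (brass bush, tape roll, brass coupling or blue tin) is moved by more than 30 mm from where it stood, or tipped over (distance of any of bush, tape, coupling, tin from where it was at the start of the episode above 0.03 m or angle between any of bush, tape, coupling, tin's own z axis and vertical above 0.5 rad).
It also fails if it takes over 115 s, if anything falls off the work surface, if the arm or the gripper's body presses on something with over 40 N, if the wrist force passes 120 N, or if a joint passes its speed limit or range.

### The arm

A 7-joint arm with a two-finger parallel gripper is mounted at the origin on the work surface. World frame = base frame: x ahead of the robot, y to its left, z up, the work surface at z = 0. Lengths are in m, angles in rad, forces in N, time in s.
With the tool pointing down it reaches from about 0.35 to 0.775 m from the base axis. Payload 3.1 kg.
Tool frame: the origin (TCP) lies at the very end of the fingers, on their centre line; the grasp point (between the pads) lies bot.hold_point_z behind it (bot.hold_point_z is the distance from the TCP to the grasp point, in m); z points along the fingers, y is the line along which they close (so a half turn about z gives the same grasp; the last joint's range is limited). The gripper opens to 85 mm and grips with 20 to 120 N. Pads are 22 mm wide; open, the fingers measure 114 mm over their backs; the gripper's body (76 mm by 85 mm) begins 54 mm behind the grasp point. The pads swing forward as they close: fully open they stand 13 mm farther back than shut.
Start: joints at [-1.308, 0.311, 0.014, 1.512, -0.004, 1.319, -0.027], TCP at [0.165, 0.525, 0.231] pointing down, gripper open.
Joint ranges: [-2.7, 2.7], [-0.3, 1.91], [-1.27, 1.3], [0.12, 2.57], [-1.44, 4.58], [0.2, 2.03], [-3.05, 3.05]. Speed limits (rad/s): [2.79, 2.79, 3.14, 3.14, 3.14, 3.14, 3.14].

### API

Orientations are given as a rotation vector (axis times angle).
In Python, from workcell import bot, imaging gives the robot as it stands. The module is installed in compiled form; this text tells all that it offers.
- The arm moves only by the shell command python3 -m creep 'ROWS' [FORCE]. ROWS is JSON, a list of rows, each a list of 5 numbers: the closure, from 0 (fully open) to 1 (shut), then the shift along the tool's x, y, z in m, then the turn about the tool's z in degrees. A call has 1 to 8 rows; each row is the pose to reach, as a shift and turn from the pose commanded when the call began, along the tool's axes at that moment; what a row does not reach only later rows make up. A row lasts 1/8 s, in which the tool goes at most 62.5 mm and 10.7 degrees, less where a joint would pass 70% of its speed; a pose out of reach is approached as far as the arm can. A call with a gripper value outside its range is refused whole. The fingers move at their own pace and stop on an object; FORCE is the grip in N (left out, the last holds). Time passes only in rows, so rows that repeat a pose let the fingers close. It gives the time, the measured TCP pose, the force, the opening and the grip force at its end, in the units of the state.
- bot.observe(): the state, without advancing time (a new reading comes with each control period).
- imaging.grab_frame(name): name is "scene" or "side" or "wrist"; returns a dict with "img" (420x560x3 uint8, blue, green, red), "intrinsics" (3x3 intrinsics, pixels), "position" and "orientation" of the camera in the world; the wrist camera has in their place "T_tool_cam" (4x4, takes a point from camera to tool coordinates, whose origin is the TCP and whose axes are the flange's). Camera axes: x right, y up, looking along -z (the intrinsics and any distortion apply to the point x, -y, -z); pixel columns grow to the right and rows downward; lengths in m; the calibration is good to about 2 mm. A picture is of the moment at which its call begins: read the wrist's pose just before it. There is no depth.
- bot.hand_in(): hands the job in; it is judged then, once.
The state is a dict: "time_s": time; "joints": joint angles; "joint_velocities": joint speeds; "effort": joint torques, N m; "tcp_pos": TCP position; "tool_rot": TCP orientation; "contact_force": force on the tool from outside, world axes, zero at the start; "wrist_torque": the same for the moment, N m; "grip_width": opening from 0.0 (shut) to 1.0 (fully open); "grasp_force": force on a finger pad.
Only numpy, scipy, OpenCV 4.12 (cv2) and the standard library are available. Lean on these libraries where they do the work, as an engineer would, in place of code of your own. Each camera call takes 0.05 s, during which the arm holds its last target. There are 200 camera calls.

## Working session

There is one attempt and no reset: what is moved stays moved. The work goes in short steps, Python scripts to look and compute and a shell command to move; the robot and the scene stay as the last step left them, time stands still between calls to the robot, and variables do not carry over. Pictures are saved under pics/ and viewed, at most 14 in all, crops included, and the job is handed in when it is done.

```bash
mkdir -p pics; cat > h.py <<'E'
import numpy as np,cv2
from scipy.spatial.transform import Rotation as R
from workcell import bot,imaging
def grab(n,fn=None):
    s=bot.observe(); f=imaging.grab_frame(n); f['s']=s
    if fn: cv2.imwrite('pics/'+fn,f['img'])
    return f
def rotm(o):
    o=np.array(o,float)
    if o.shape==(3,3): return o
    return R.from_rotvec(o).as_matrix() if o.size==3 else R.from_quat(o).as_matrix()
def campose(f):
    if 'T_tool_cam' in f:
        T=np.eye(4);T[:3,:3]=rotm(f['s']['tool_rot']);T[:3,3]=f['s']['tcp_pos'];T=T@np.array(f['T_tool_cam'])
        return T[:3,:3],T[:3,3]
    return rotm(f['orientation']),np.array(f['position'])
def ray(f,u,v,z):
    Rm,p=campose(f);K=np.array(f['intrinsics'])
    d=np.linalg.inv(K)@np.array([u,v,1.]);d=Rm@np.array([d[0],-d[1],-d[2]])
    return p+d*(z-p[2])/d[2]
def proj(f,P):
    Rm,p=campose(f);q=Rm.T@(np.array(P)-p);q=np.array(f['intrinsics'])@np.array([q[0],-q[1],-q[2]]);return q[:2]/q[2]
E
python3 - <<'E'
from h import *
for n in ['scene','side','wrist']:
    f=grab(n,n+'0.png');print(n,{k:v for k,v in f.items() if k not in('img','s')})
print(f['s'],bot.hold_point_z)
a=[cv2.imread('pics/%s0.png'%n) for n in('scene','side')]
E
```

```text
scene {'intrinsics': array([[429.14853033,   0.        , 275.57463761],
       [  0.        , 429.14853033, 205.45022154],
       [  0.        ,   0.        ,   1.        ]]), 'position': array([1.13156696, 0.00380347, 0.79382144]), 'orientation': array([0.5232268 , 0.53993487, 1.48797271])}
side {'intrinsics': array([[398.09765342,   0.        , 286.21678433],
       [  0.        , 398.09765342, 205.89786104],
       [  0.        ,   0.        ,   1.        ]]), 'position': array([ 0.47574196, -0.80093316,  0.66362992]), 'orientation': array([ 0.92047921, -0.03472291, -0.0764695 ])}
wrist {'intrinsics': array([[313.00688222,   0.        , 272.04635486],
       [  0.        , 313.00688222, 213.13980213],
       [  0.        ,   0.        ,   1.        ]]), 'T_tool_cam': array([[-3.23475887e-04,  9.64585907e-01,  2.63768693e-01,
         6.61597006e-02],
       [ 9.99999842e-01,  1.91028389e-04,  5.27782666e-04,
         6.73234157e-04],
       [ 4.58704413e-04,  2.63768822e-01, -9.64585817e-01,
        -1.43081849e-01],
       [ 0.00000000e+00,  0.00000000e+00,  0.00000000e+00,
         1.00000000e+00]])}
{'time_s': 0.1, 'joints': array([-1.30773399,  0.31165819,  0.01401869,  1.51288672, -0.00441026,
        1.31920024, -0.02720209]), 'joint_velocities': array([-0.00064598, -0.00150065,  0.00032934, -0.00446185, -0.00034103,
        0.00084885,  0.00023511]), 'effort': array([ 1.11347057e-03, -3.80858016e+01,  1.46856909e-01, -2.31239891e+01,
        1.22962860e-02,  8.09427118e-03, -1.37042957e-05]), 'tcp_pos': array([0.16483821, 0.52403747, 0.23032693]), 'tool_rot': array([-0.4767594 , -3.10496598,  0.00331179]), 'contact_force': array([0.30717476, 0.45849954, 0.36361447]), 'wrist_torque': array([-0.01969471,  0.02780476, -0.01030803]), 'grasp_force': 0.0, 'grip_width': 0.997193685496784} 0.0187
```

View pics/scene0.png

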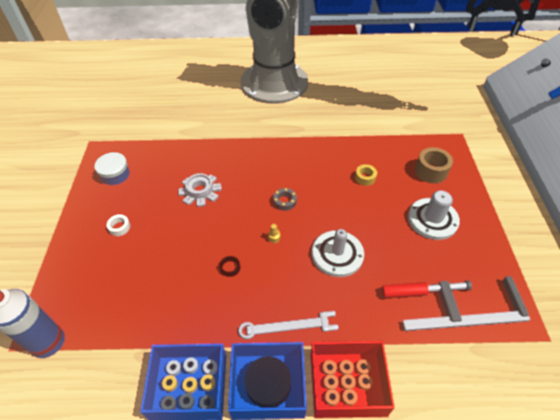

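View pics/side0.png

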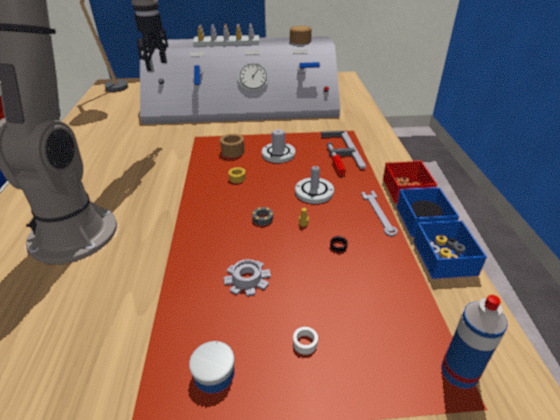

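Scene view: gland (200,188), seat (118,225), collar (285,198), carbon (230,266), slim plate (337,252, shaft top ~(340,234)), coupling (274,233), bush (366,174), tape (434,165), tin (112,168), thick plate (434,218). The side view shows the same layout.

```bash
python3 - <<'E'
from h import *
f=grab('scene');g=grab('side')
S=dict(gland=((200,186),(247,276),.02),seat=((118,224),(306,340),.015),carbon=((230,266),(339,243),.012),collar=((285,198),(263,216),.015),plate=((337,253),(314,190),.012),shaft=((340,233),(314,170),.084),coupling=((273,233),(304,218),.023),bush=((366,174),(237,175),.012),tape=((434,165),(232,147),.024),tin=((112,160),(212,356),.044),big=((434,218),(278,152),.014))
for k,(a,b,z) in S.items(): print(k,ray(f,*a,z)[:2].round(3),ray(g,*b,z)[:2].round(3))
s=bot.observe();print(rotm(s['tool_rot']).round(3))
E
```

```text
gland [ 0.44  -0.183] [ 0.437 -0.2  ]
seat [ 0.546 -0.359] [ 0.546 -0.365]
carbon [ 0.66  -0.099] [ 0.658 -0.104]
collar [0.479 0.022] [0.479 0.012]
plate [0.633 0.13 ] [0.628 0.122]
shaft [0.631 0.129] [0.624 0.114]
coupling [ 0.585 -0.007] [ 0.583 -0.015]
bush [0.403 0.225] [0.408 0.22 ]
tape [0.388 0.394] [0.39  0.373]
tin [ 0.369 -0.404] [ 0.378 -0.403]
big [0.545 0.358] [0.54  0.345]
[[-0.954  0.3   -0.   ]
 [ 0.3    0.954 -0.001]
 [-0.    -0.001 -1.   ]]
```

```bash
python3 -m creep '[[0,-0.055,-0.025,0,-2],[0,-0.11,-0.05,0,-6],[0,-0.165,-0.075,0,-12],[0,-0.22,-0.1,0,-17.5],[0,-0.275,-0.125,0,-17.5],[0,-0.33,-0.15,0,-17.5],[0,-0.385,-0.175,0,-17.5],[0,-0.42,-0.19,0,-17.5]]'; python3 - <<'E'
from h import *
s=bot.observe();print(rotm(s['tool_rot']).round(3),s['joints'].round(2))
E
```

```text
time_s: 1.25
tcp_pos: [0.5109, 0.2138, 0.2313]
tool_rot: [0.006, 3.141, -0.002]
contact_force: [-0.5, 1.2, -0.1]
grip_width: 0.999
grasp_force: 0.0
[[-1.     0.004  0.001]
 [ 0.004  1.    -0.001]
 [-0.001 -0.001 -1.   ]] [-0.62  0.32  0.26  1.51 -0.08  1.32  1.21]
```

```bash
python3 -m creep '[[0,-0.04,-0.035,0,0],[0,-0.08,-0.07,0,0],[0,-0.11,-0.09,0,0],[0,-0.11,-0.09,0,0]]'; python3 - <<'E'
from h import *
f=grab('wrist','w1.png');print(f['s']['tcp_pos'],proj(f,[.629,.122,.084]),proj(f,[.629,.122,.016]))
E
```

```text
time_s: 1.75
tcp_pos: [0.6205, 0.1234, 0.2303]
tool_rot: [-0.008, -3.142, 0.005]
contact_force: [0.2, 0.3, 0.8]
grip_width: 0.997
grasp_force: 0.0
[0.62049133 0.12335296 0.23029525] [270.80159264 208.50310077] [271.22116715 193.93662493]
```

View pics/w1.png

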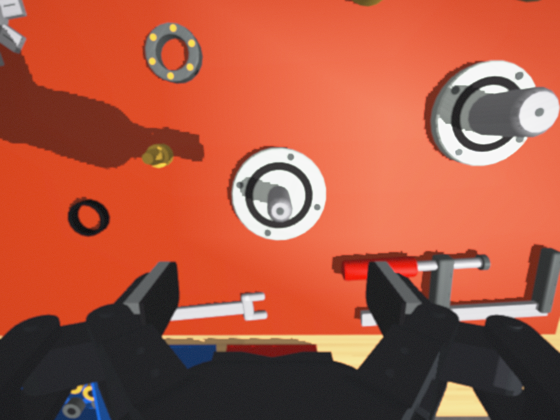

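Slim plate disc is centred near (279,194), shaft top near (280,210), collar near (173,53), carbon near (89,217). Measure these.

```bash
cat >> h.py <<'E'
def blob(f,u,v,mode,r=70,dump=None):
    """ellipse of the largest blob near (u,v)"""
    im=f['img'];h=cv2.cvtColor(im,cv2.COLOR_BGR2HSV)
    if mode=='white': m=(h[...,1]<70)&(h[...,2]>110)
    elif mode=='dark': m=(h[...,2]<60)
    elif mode=='notred': m=~((h[...,1]>150)&((h[...,0]<16)|(h[...,0]>170)))|(h[...,2]<45)
    w=np.zeros(m.shape,np.uint8);cv2.circle(w,(int(u),int(v)),r,1,-1);m=(m&(w>0)).astype(np.uint8)*255
    cs,_=cv2.findContours(m,cv2.RETR_EXTERNAL,cv2.CHAIN_APPROX_NONE)
    c=cv2.convexHull(max(cs,key=cv2.contourArea));
    return cv2.fitEllipse(c)
E
python3 - <<'E'
from h import *
f=grab('wrist')
for n,u,v,m,r,z in [('plate',279,194,'white',56,.016),('collar',173,53,'notred',42,.02),('carbon',89,217,'dark',35,.016)]:
    e=blob(f,u,v,m,r);print(n,np.round(e[0],1),np.round(e[1],1),ray(f,*e[0],z).round(4), ray(f,*e[0],z/2).round(4))
p=ray(f,280,210,.084);print('shafttop',p)
im=cv2.resize(f['img'][150:250,220:335],None,fx=5,fy=5,interpolation=2);cv2.imwrite('pics/w2.png',im)
E
```

```text
plate [275.3 194.8] [92.3 93.9] [0.6285 0.13   0.016 ] [0.6302 0.1301 0.008 ]
collar [170.2  54.3] [54.7 63.7] [0.4799 0.0218 0.02  ] [0.4778 0.0188 0.01  ]
carbon [ 85. 218.] [34.3 39.9] [ 0.6562 -0.0964  0.016 ] [ 0.6585 -0.1014  0.008 ]
shafttop [0.62901926 0.13386774 0.084     ]
```

View pics/w2.png

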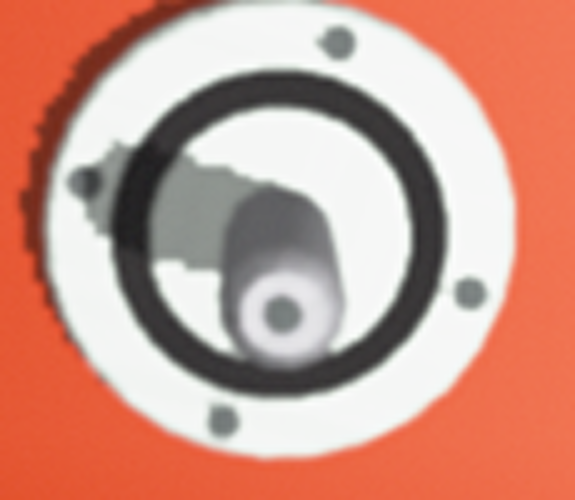

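```bash
python3 -m creep '[[0,0.03,-0.05,0,0],[0,0.06,-0.1,0.01,0],[0,0.09,-0.15,0.02,0],[0,0.12,-0.2,0.03,0],[0,0.15,-0.26,0.03,0],[0,0.182,-0.313,0.03,0],[0,0.182,-0.313,0.03,0],[0,0.182,-0.313,0.03,0]]'; python3 - <<'E'
from h import *
f=grab('wrist','w3.png');print(f['s']['tcp_pos'],proj(f,[.438,-.19,.028]))
E
```

```text
time_s: 2.85
tcp_pos: [0.4372, -0.1838, 0.2016]
tool_rot: [-0.004, 3.14, 0.003]
contact_force: [-0.4, 0.2, -0.2]
grip_width: 1.001
grasp_force: 0.0
[ 0.43724736 -0.18384626  0.2015658 ] [265.46120295 194.41813918]
```

View pics/w3.png

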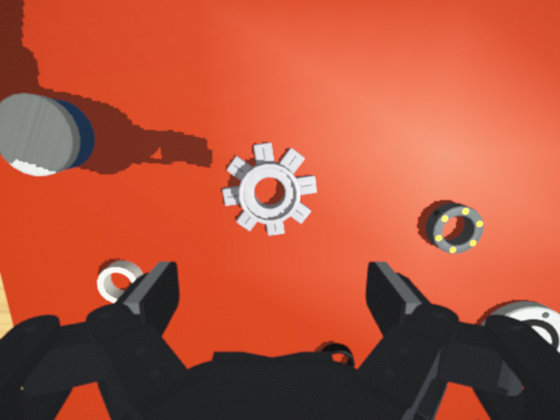

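Gland hub is centred near (270,190), lugs all free; seat near (121,283), collar near (457,228).

```bash
python3 - <<'E'
from h import *
f=grab('wrist');print(f['s']['tcp_pos'])
for n,u,v,m,r,z in [('lugs',270,190,'notred',62,.008),('collar',457,228,'notred',40,.02)]:
    e=blob(f,u,v,m,r);print(n,np.round(e[0],1),np.round(e[1],1),ray(f,*e[0],z).round(4))
h=cv2.cvtColor(f['img'],cv2.COLOR_BGR2HSV);m=(((h[...,1]<70)&(h[...,2]>100))*255).astype(np.uint8)
w=np.zeros_like(m);cv2.circle(w,(270,190),60,255,-1);m&=w
cs,hh=cv2.findContours(m,cv2.RETR_CCOMP,cv2.CHAIN_APPROX_NONE)
o=cv2.morphologyEx(m|0,cv2.MORPH_CLOSE,np.ones((25,25)));o=cv2.morphologyEx(o,cv2.MORPH_OPEN,cv2.getStructuringElement(2,(37,37)))
for i,c in enumerate(cs):
    if len(c)>20: print(hh[0][i][3],cv2.contourArea(c),np.round(cv2.minEnclosingCircle(c),1) if 0 else cv2.minEnclosingCircle(c))
cv2.imwrite('pics/w4.png',cv2.resize(f['img'][130:250,205:335],None,fx=4,fy=4,interpolation=2))
E
```

```text
[ 0.43781834 -0.18305174  0.20144125]
lugs [268.5 188. ] [94.1 95.7] [ 0.4356 -0.1863  0.008 ]
collar [455.4 220. ] [63.9 68.4] [0.4677 0.0162 0.02  ]
-1 5122.0 ((268.14697265625, 188.30670166015625), 47.226593017578125)
3 723.5 ((268.2317199707031, 191.15853881835938), 16.081636428833008)
```

View pics/w4.png

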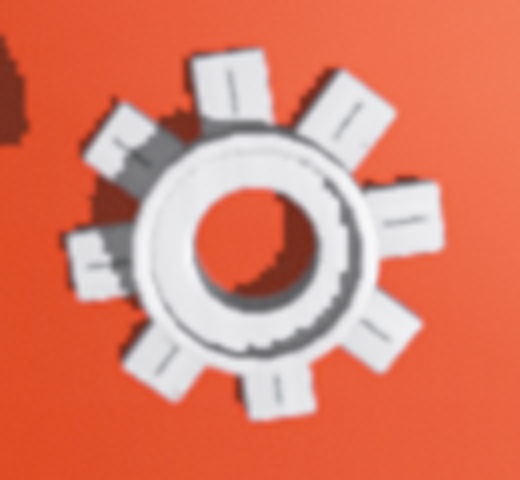

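```bash
python3 -m creep '[[0,0.002,-0.003,0.05,0],[0,0.002,-0.003,0.1,0],[0,0.002,-0.003,0.15,0],[0,0.002,-0.003,0.17,0],[0,0.002,-0.003,0.18,0],[0,0.002,-0.003,0.187,0],[0,0.002,-0.003,0.19,0],[0,0.002,-0.003,0.19,0]]' 40
```

```text
time_s: 3.95
tcp_pos: [0.4356, -0.1887, 0.0118]
tool_rot: [-0.001, 3.14, -0.0]
contact_force: [0.7, -0.9, -0.0]
grip_width: 0.995
grasp_force: 0.0
```

```bash
python3 -m creep '[[0,0,0.002,0.006,0],[0,0,0.002,0.008,0],[0.3,0,0.002,0.008,0],[0.4,0,0.002,0.008,0],[0.6,0,0.002,0.008,0],[0.6,0,0.002,0.008,0]]' 50; python3 - <<'E'
from h import *
f=grab('wrist','w5.png')
E
```

```text
time_s: 4.7
tcp_pos: [0.4349, -0.1868, 0.0039]
tool_rot: [-0.002, 3.142, 0.0]
contact_force: [-1.0, 0.6, 5.2]
grip_width: 0.731
grasp_force: 54.1
```

View pics/w5.png

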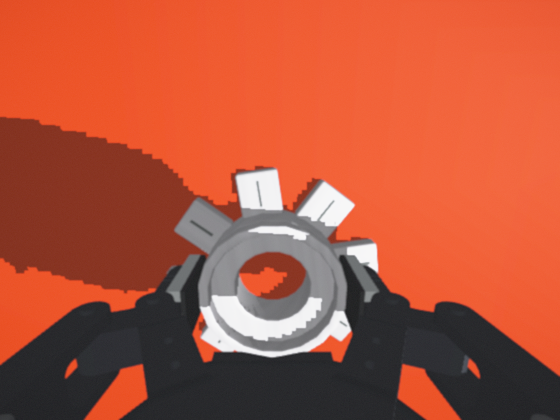

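The gland is gripped: hub rim spans about u 202–345, v 212–356 (centre ~(273,284)).

```bash
python3 - <<'E'
from h import *
f=grab('wrist');print(f['s']['tcp_pos'],ray(f,273.5,284,.028),ray(f,273.5,212,.028),ray(f,273.5,356,.028),ray(f,202,284,.028),ray(f,345,284,.028))
E
python3 -m creep '[[0.6,0,0,-0.02,0],[0.6,0,0,-0.06,0],[0.6,0,0,-0.11,0],[0.6,0,0,-0.15,0],[0.6,0,0,-0.15,0]]'
```

```text
[ 0.43491986 -0.18676228  0.00388601] [ 0.43230021 -0.1857812   0.028     ] [ 0.40098115 -0.18585033  0.028     ] [ 0.4681193  -0.18570214  0.028     ] [ 0.43233171 -0.21581291  0.028     ] [ 0.43226871 -0.15575138  0.028     ]
time_s: 5.42
tcp_pos: [0.4367, -0.1875, 0.1552]
tool_rot: [-0.001, 3.136, -0.003]
contact_force: [0.4, 0.4, -6.6]
grip_width: 0.73
grasp_force: 58.6
```

```bash
python3 -m creep '[[0.6,-0.015,0.025,0,0],[0.6,-0.045,0.075,0,0],[0.6,-0.075,0.125,0,0],[0.6,-0.11,0.18,0,0],[0.6,-0.145,0.238,0,0],[0.6,-0.175,0.287,0,0],[0.6,-0.193,0.316,0,0],[0.6,-0.194,0.316,0,0]]'; python3 -m creep '[[0.6,0,0,0,0],[0.6,0,0,0,0]]'; python3 - <<'E'
from h import *
f=grab('wrist','w6.png');g=grab('side');h=grab('scene')
a=g['img'][100:220,250:380];b=h['img'][170:290,275:405]
cv2.imwrite('pics/c6.png',cv2.resize(np.vstack([np.hstack([a,b])]),None,fx=3,fy=3,interpolation=2))
E
```

```text
time_s: 6.42
tcp_pos: [0.6268, 0.1358, 0.1478]
tool_rot: [0.014, -3.134, -0.004]
contact_force: [-0.9, 0.5, -6.5]
grip_width: 0.729
grasp_force: 58.6
time_s: 6.68
tcp_pos: [0.6276, 0.1269, 0.1516]
tool_rot: [-0.004, -3.138, 0.003]
contact_force: [0.2, 0.1, -7.1]
grip_width: 0.727
grasp_force: 58.7
```

View pics/c6.png

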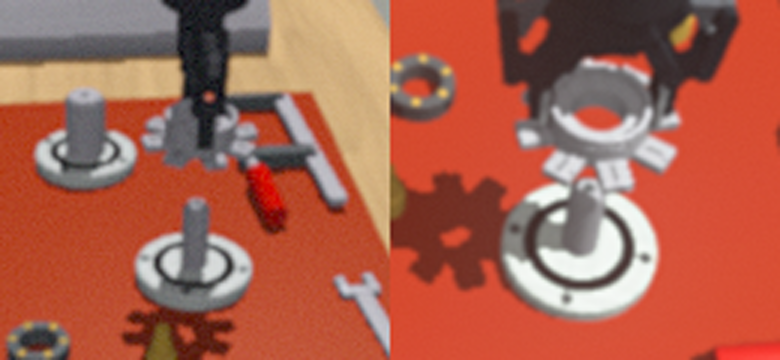

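```bash
python3 -m creep '[[0.6,-0.0025,0.0025,0.02,0],[0.6,-0.0025,0.0025,0.045,0],[0.6,-0.0025,0.0025,0.055,0],[0.6,-0.0025,0.0025,0.065,0],[0.6,-0.0025,0.0025,0.075,0],[0.6,-0.0025,0.0025,0.085,0],[0.6,-0.0025,0.0025,0.1,0],[0.6,-0.0025,0.0025,0.115,0]]'; python3 -m creep '[[0.6,0,0,0.005,0],[0.6,0,0,0.01,0],[0.6,0,0,0.01,0]]'
```

```text
time_s: 7.82
tcp_pos: [0.6314, 0.1321, 0.0373]
tool_rot: [-0.001, 3.141, 0.0]
contact_force: [-0.3, -0.6, -6.8]
grip_width: 0.727
grasp_force: 58.6
time_s: 8.2
tcp_pos: [0.6313, 0.132, 0.0281]
tool_rot: [0.001, -3.142, -0.0]
contact_force: [0.6, 0.4, -6.2]
grip_width: 0.731
grasp_force: 58.6
```

```bash
python3 -m creep '[[0.6,0.001,-0.002,0.003,0],[0.6,0.001,-0.002,0.005,0],[0.6,0.001,-0.002,0.007,0],[0.6,0.001,-0.002,0.008,0],[0.6,0.001,-0.002,0.008,0]]'
```

```text
time_s: 8.82
tcp_pos: [0.6303, 0.1301, 0.0203]
tool_rot: [-0.001, 3.141, 0.0]
contact_force: [0.0, 0.5, -6.2]
grip_width: 0.728
grasp_force: 58.6
```

```bash
python3 -m creep '[[0.6,0,0,0.001,0],[0.6,0,0,0.001,0],[0.6,0,0,0.001,0]]'; python3 - <<'E'
from h import *
f=grab('side');g=grab('scene')
cv2.imwrite('pics/c7.png',cv2.resize(np.hstack([f['img'][130:220,250:380],g['img'][190:280,275:405]]),None,fx=3,fy=3,interpolation=2))
E
```

```text
time_s: 9.2
tcp_pos: [0.6304, 0.1301, 0.0201]
tool_rot: [-0.001, 3.141, 0.0]
contact_force: [-2.5, 0.0, 0.1]
grip_width: 0.728
grasp_force: 59.2
```

View pics/c7.png

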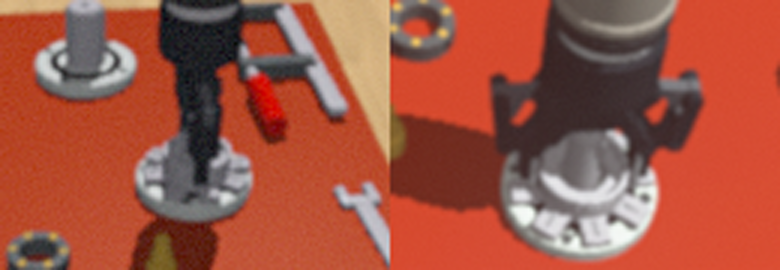

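The gland rests on the plate (weight gone from the wrist). Release and rise.

```bash
python3 -m creep '[[0.3,0,0,0,0],[0,0,0,0,0],[0,0,0,0,0],[0,0,0,-0.03,0],[0,0,0,-0.08,0],[0,0,0,-0.14,0],[0,0,0,-0.18,0],[0,0,0,-0.18,0]]'; python3 -m creep '[[0,0,0,0,0],[0,0,0,0,0]]'; python3 - <<'E'
from h import *
f=grab('wrist','w8.png');print(f['s']['tcp_pos'])
cv2.imwrite('pics/w8c.png',cv2.resize(f['img'][130:260,205:345],None,fx=4,fy=4,interpolation=2))
for z in(.016,.044,.084): print(z,proj(f,[.63,.13,z]))
E
```

```text
time_s: 10.3
tcp_pos: [0.6338, 0.1302, 0.2047]
tool_rot: [-0.001, 3.13, 0.003]
contact_force: [0.2, -0.3, -0.9]
grip_width: 1.0
grasp_force: 0.0
time_s: 10.55
tcp_pos: [0.6292, 0.1299, 0.1972]
tool_rot: [0.001, -3.138, 0.001]
contact_force: [0.7, -0.2, 0.0]
grip_width: 1.002
grasp_force: 0.0
[0.62920641 0.1299088  0.19722463]
0.016 [271.94204155 193.75559159]
0.044 [271.90583403 199.54404657]
0.084 [271.84129124 209.86242935]
```

View pics/w8c.png

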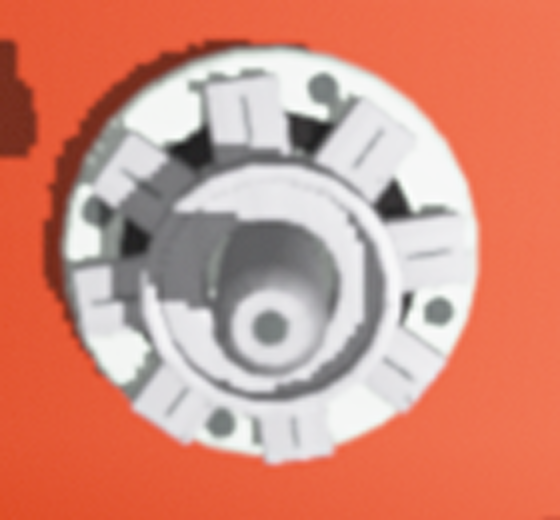

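```bash
python3 -m creep '[[0,0.005,-0.03,0,0],[0,0.015,-0.09,0,0],[0,0.025,-0.15,0,0],[0,0.035,-0.21,0,0],[0,0.046,-0.27,0,0],[0,0.056,-0.33,0,0],[0,0.066,-0.39,0,0],[0,0.076,-0.45,0,0]]'; python3 -m creep '[[0,0.007,-0.03,0.02,0],[0,0.007,-0.04,0.04,0],[0,0.007,-0.04,0.05,0],[0,0.007,-0.04,0.05,0]]'; python3 - <<'E'
from h import *
f=grab('wrist','w9.png');print(f['s']['tcp_pos'])
u,v=proj(f,[.546,-.362,.02]);print(u,v)
for r in(70,90):
  e=blob(f,u,v,'white',r);print(np.round(e[0],1),np.round(e[1],1),ray(f,*e[0],.02).round(4),ray(f,*e[0],.01).round(4))
E
```

```text
time_s: 11.6
tcp_pos: [0.5538, -0.3214, 0.1981]
tool_rot: [0.002, -3.14, -0.002]
contact_force: [1.2, -0.2, 0.4]
grip_width: 1.001
grasp_force: 0.0
time_s: 12.1
tcp_pos: [0.5485, -0.3565, 0.1476]
tool_rot: [0.007, -3.14, -0.006]
contact_force: [0.4, -0.0, 0.1]
grip_width: 0.998
grasp_force: 0.0
[ 0.54851672 -0.35646135  0.14760131]
264.8877692471465 201.92653717061256
[266.3 200.9] [52.7 53.5] [ 0.5451 -0.3607  0.02  ] [ 0.5474 -0.3609  0.01  ]
[266.3 200.9] [52.7 53.5] [ 0.5451 -0.3607  0.02  ] [ 0.5474 -0.3609  0.01  ]
```

View pics/w9.png

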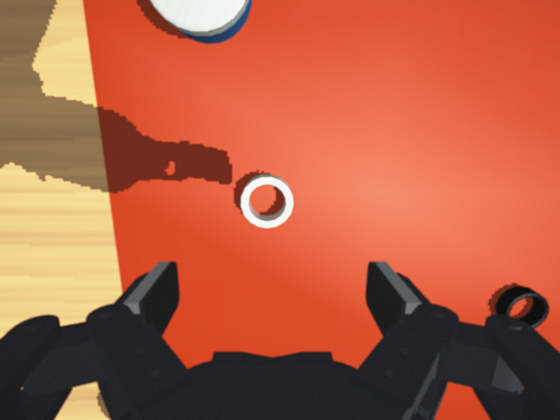

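```bash
python3 -m creep '[[0,0.003,-0.004,0.04,0],[0,0.003,-0.004,0.09,0],[0,0.003,-0.004,0.12,0],[0,0.003,-0.004,0.13,0],[0,0.003,-0.004,0.136,0],[0,0.003,-0.004,0.139,0],[0,0.003,-0.004,0.139,0],[0,0.003,-0.004,0.139,0]]' 30; python3 - <<'E'
from h import *
f=grab('wrist','w10.png')
u,v=proj(f,[.5455,-.361,.02]);e=blob(f,u,v,'white',80);print(e,ray(f,*e[0],.02),f['s']['tcp_pos'])
E
```

```text
time_s: 13.15
tcp_pos: [0.5451, -0.3645, 0.0113]
tool_rot: [-0.001, 3.14, -0.001]
contact_force: [-0.1, -0.0, -0.3]
grip_width: 0.997
grasp_force: 0.0
((279.2797546386719, 269.5000305175781), (97.48333740234375, 101.35870361328125), 176.20570373535156) [ 0.54316267 -0.36073877  0.02      ] [ 0.54510829 -0.36450225  0.01125744]
```

```bash
python3 -m creep '[[0,0.001,0.003,0.003,0],[0,0.001,0.003,0.003,0],[0.3,0.001,0.003,0.003,0],[0.45,0.001,0.003,0.003,0],[0.7,0.001,0.003,0.003,0],[0.7,0.001,0.003,0.003,0],[0.7,0.001,0.003,0.003,0]]' 30; python3 - <<'E'
from h import *
f=grab('wrist','w11.png')
e=blob(f,272,270,'white',80);print(e,ray(f,*e[0],.02),f['s']['tcp_pos'])
E
```

```text
time_s: 14.08
tcp_pos: [0.5438, -0.3612, 0.0078]
tool_rot: [-0.001, 3.141, -0.0]
contact_force: [-1.1, -0.3, 3.8]
grip_width: 0.536
grasp_force: 30.8
((272.31591796875, 275.5992431640625), (99.90889739990234, 103.68233489990234), 179.9422607421875) [ 0.54322437 -0.36074906  0.02      ] [ 0.54377482 -0.36124856  0.00777042]
```

View pics/w11.png

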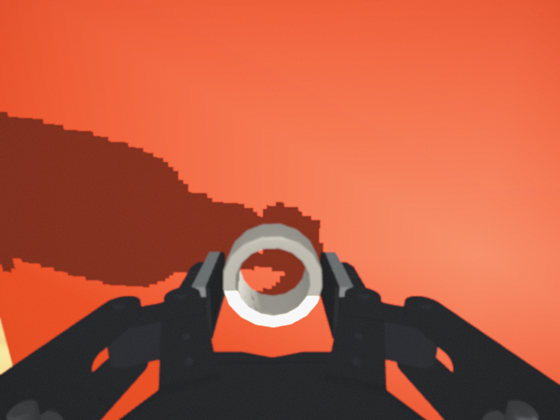

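Seat is gripped evenly, centred at (272,276). Lift and carry.

```bash
python3 -m creep '[[0.7,0,0,-0.015,0],[0.7,0,0,-0.045,0],[0.7,0,0,-0.09,0],[0.7,0,0,-0.13,0],[0.7,0,0,-0.15,0],[0.7,0,0,-0.15,0]]'; python3 -m creep '[[0.7,-0.004,0.025,0,0],[0.7,-0.012,0.07,0,0],[0.7,-0.022,0.125,0,0],[0.7,-0.032,0.18,0,0],[0.7,-0.042,0.235,0,0],[0.7,-0.052,0.29,0,0],[0.7,-0.062,0.345,0,0],[0.7,-0.071,0.4,0,0]]';python3 -m creep '[[0.7,-0.008,0.05,0,0],[0.7,-0.014,0.08,0,0],[0.7,-0.016,0.091,0,0],[0.7,-0.016,0.091,0,0],[0.7,-0.016,0.091,0,0],[0.7,-0.016,0.091,0,0]]'
```

```text
time_s: 14.88
tcp_pos: [0.5447, -0.3621, 0.1599]
tool_rot: [-0.001, 3.137, -0.005]
contact_force: [-0.3, 0.3, -1.1]
grip_width: 0.536
grasp_force: 30.9
time_s: 15.88
tcp_pos: [0.6134, 0.0408, 0.1556]
tool_rot: [0.001, -3.139, 0.0]
contact_force: [0.3, 0.0, -0.8]
grip_width: 0.537
grasp_force: 30.9
time_s: 16.62
tcp_pos: [0.6303, 0.1275, 0.1575]
tool_rot: [0.004, 3.141, -0.002]
contact_force: [-0.3, 0.6, -0.5]
grip_width: 0.533
grasp_force: 30.9
```

```bash
python3 -m creep '[[0.7,0,0.0025,0.02,0],[0.7,0,0.0025,0.045,0],[0.7,0,0.0025,0.055,0],[0.7,0,0.0025,0.065,0],[0.7,0,0.0025,0.075,0],[0.7,0,0.0025,0.085,0],[0.7,0,0.0025,0.097,0],[0.7,0,0.0025,0.097,0]]'; python3 - <<'E'
from h import *
f=grab('wrist');g=grab('scene')
a=cv2.resize(f['img'][190:370,170:380],None,fx=2.3,fy=2.3,interpolation=2);b=cv2.resize(g['img'][190:290,290:390],(a.shape[0]*300//414,a.shape[0]),interpolation=2) 
cv2.imwrite('pics/w12.png',np.hstack([a,b]))
E
```

```text
time_s: 17.62
tcp_pos: [0.6291, 0.1324, 0.0588]
tool_rot: [0.001, -3.139, 0.001]
contact_force: [0.2, -0.3, -0.6]
grip_width: 0.536
grasp_force: 30.9
```

View pics/w12.png

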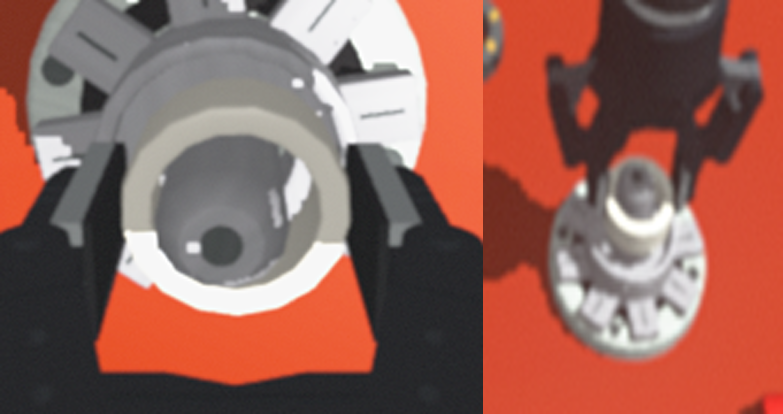

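Ring centre is at about (273,281), shaft top at (266,297): the seat is ~2.5 mm too far in +y; compute x.

```bash
python3 - <<'E'
from h import *
f=grab('wrist');print(f['s']['tcp_pos'],ray(f,266.1,297,.084),ray(f,273,281.3,.071))
E
```

```text
[0.63028132 0.13256504 0.06022779] [0.63397163 0.13040722 0.084     ] [0.63337899 0.13338364 0.071     ]
```

```bash
python3 -m creep '[[0.7,-0.0005,-0.0028,0,0],[0.7,-0.0005,-0.0028,0.002,0],[0.7,-0.0005,-0.0028,0.005,0],[0.7,-0.0005,-0.0028,0.008,0],[0.7,-0.0005,-0.0028,0.011,0],[0.7,-0.0005,-0.0028,0.013,0],[0.7,-0.0005,-0.0028,0.0145,0],[0.7,-0.0005,-0.0028,0.0145,0]]'
```

```text
time_s: 18.77
tcp_pos: [0.6307, 0.1297, 0.0457]
tool_rot: [0.001, -3.141, 0.0]
contact_force: [-0.4, 0.5, -0.7]
grip_width: 0.535
grasp_force: 30.9
```

```bash
python3 -m creep '[[0.7,0,0,0.001,0],[0.7,0,0,0.0015,0],[0.7,0,0,0.002,0],[0.7,0,0,0.002,0]]'
```

```text
time_s: 19.27
tcp_pos: [0.6308, 0.1297, 0.0439]
tool_rot: [-0.001, 3.141, 0.0]
contact_force: [0.0, -0.1, -0.6]
grip_width: 0.531
grasp_force: 30.9
```

```bash
python3 -m creep '[[0.7,0,0,0.001,0],[0.7,0,0,0.001,0]]'
```

```text
time_s: 19.52
tcp_pos: [0.6308, 0.1297, 0.0438]
tool_rot: [-0.001, 3.141, 0.001]
contact_force: [-2.8, -0.1, 5.3]
grip_width: 0.532
grasp_force: 31.4
```

Seated at the expected height with contact. Release, rise and look.

```bash
python3 -m creep '[[0.4,0,0,0,0],[0.2,0,0,0,0],[0,0,0,0,0],[0,0,0,-0.02,0],[0,0,0,-0.06,0],[0,0,0,-0.11,0],[0,0,0,-0.12,0],[0,0,0,-0.12,0]]'; python3 - <<'E'
from h import *
f=grab('wrist');print(f['s']['tcp_pos'])
for z in(.056,.084): print(proj(f,[.6305,.130,z]))
cv2.imwrite('pics/w13.png',cv2.resize(f['img'][130:280,200:350],None,fx=3.5,fy=3.5,interpolation=2))
E
```

```text
time_s: 20.52
tcp_pos: [0.6311, 0.1298, 0.1633]
tool_rot: [-0.001, 3.14, 0.001]
contact_force: [-0.4, 0.4, -1.1]
grip_width: 1.004
grasp_force: 0.0
[0.63106008 0.1297774  0.16326263]
[271.83916824 209.48349362]
[271.82337428 219.07678345]
```

View pics/w13.png

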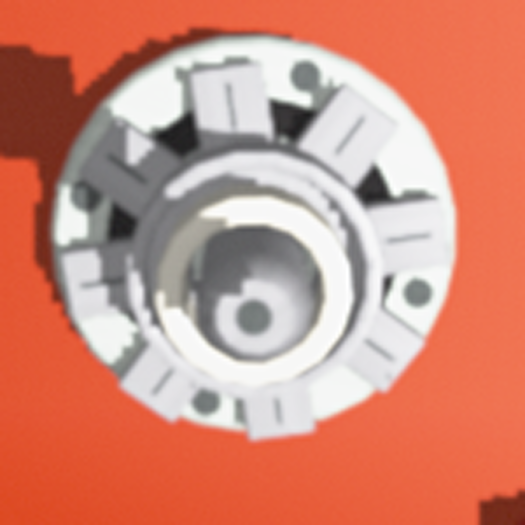

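Seat sits evenly in the recess: seat ring centre near crop (255,290), concentric with the hub. I'm at the picture limit, so the rest will be numeric. Next, the carbon.

```bash
python3 -m creep '[[0,-0.005,-0.04,0,0],[0,-0.011,-0.1,0,0],[0,-0.018,-0.16,0,0],[0,-0.026,-0.21,0.005,0],[0,-0.026,-0.229,0.015,0],[0,-0.026,-0.229,0.02,0],[0,-0.026,-0.229,0.02,0]]'; python3 - <<'E'
from h import *
f=grab('wrist');print(f['s']['tcp_pos'])
u,v=proj(f,[.657,-.099,.016])
for m,r in(('dark',45),('notred',45),('dark',38)):
  e=blob(f,u,v,m,r);print(u,v,np.round(e[0],1),np.round(e[1],1),ray(f,*e[0],.016).round(4))
E
```

```text
time_s: 21.45
tcp_pos: [0.6563, -0.0953, 0.141]
tool_rot: [0.007, -3.139, -0.005]
contact_force: [-1.0, 1.2, -0.5]
grip_width: 0.999
grasp_force: 0.0
[ 0.65634172 -0.09525527  0.14104596]
266.91877557591295 206.26536815567837 [264.7 206.3] [45.6 47.4] [ 0.657 -0.101  0.016]
266.91877557591295 206.26536815567837 [265.3 206.6] [47.4 48.1] [ 0.6573 -0.1004  0.016 ]
266.91877557591295 206.26536815567837 [264.7 206.3] [45.6 47.4] [ 0.657 -0.101  0.016]
```

```bash
python3 -m creep '[[0,-0.0005,-0.005,0.04,0],[0,-0.0005,-0.005,0.09,0],[0,-0.0005,-0.005,0.115,0],[0,-0.0005,-0.005,0.125,0],[0,-0.0005,-0.005,0.131,0],[0,-0.0005,-0.005,0.135,0],[0,-0.0005,-0.005,0.1355,0],[0,-0.0005,-0.005,0.1355,0]]' 25; python3 - <<'E'
from h import *
f=grab('wrist');print(f['s']['tcp_pos'])
u,v=proj(f,[.657,-.1005,.016])
for m,r in(('dark',60),('notred',62)):
  e=blob(f,u,v,m,r);print(u,v,np.round(e[0],1),np.round(e[1],1),ray(f,*e[0],.016).round(4))
E
```

```text
time_s: 22.5
tcp_pos: [0.658, -0.1045, 0.0081]
tool_rot: [-0.001, 3.14, -0.0]
contact_force: [-0.0, -0.5, 0.5]
grip_width: 1.003
grasp_force: 0.0
[ 0.65796133 -0.10446113  0.00809803]
279.65788600975947 270.6294499992339 [279.4 268.2] [88.6 90.3] [ 0.6557 -0.1006  0.016 ]
279.65788600975947 270.6294499992339 [279.6 268.4] [88.9 91. ] [ 0.6558 -0.1005  0.016 ]
```

```bash
python3 -m creep '[[0,0.002,0.0035,0.0045,0],[0,0.002,0.0035,0.0045,0],[0.3,0.002,0.0035,0.0045,0],[0.48,0.002,0.0035,0.0045,0],[0.7,0.002,0.0035,0.0045,0],[0.7,0.002,0.0035,0.0045,0],[0.7,0.002,0.0035,0.0045,0]]' 25; python3 - <<'E'
from h import *
f=grab('wrist');print(f['s']['tcp_pos'])
u,v=proj(f,[.656,-.1005,.016]);h=cv2.cvtColor(f['img'],cv2.COLOR_BGR2HSV)
m=((h[...,1]>120)&(h[...,2]>45)&((h[...,0]<16)|(h[...,0]>170))).astype(np.uint8)
n,l,s,c=cv2.connectedComponentsWithStats(m)
for i in range(n):
  if 100<s[i][4]<9000: print(s[i],c[i])
print(u,v)
E
```

```text
time_s: 23.42
tcp_pos: [0.6558, -0.101, 0.0032]
tool_rot: [-0.001, 3.141, -0.0]
contact_force: [0.0, -0.1, 2.1]
grip_width: 0.497
grasp_force: 25.6
[ 0.65575547 -0.10097676  0.00322148]
[ 238  249   69   53 2800] [271.89892857 274.5475    ]
[ 213  295  119   63 4456] [272.10143627 333.26481149]
[ 96 345  19  26 257] [105.03891051 357.58754864]
[430 345  19  26 257] [439.01945525 357.63424125]
[ 103  359   60   61 1274] [139.02982732 391.4277865 ]
[ 382  359   60   61 1282] [405.00468019 391.53198128]
272.26734261900157 277.7399506206466
```

```bash
python3 -m creep '[[0.7,0,0,-0.015,0],[0.7,0,0,-0.045,0],[0.7,0,0,-0.09,0],[0.7,0,0,-0.13,0],[0.7,0,0,-0.145,0],[0.7,0,0,-0.145,0]]'; python3 -m creep '[[0.7,0.003,0.025,0,0],[0.7,0.008,0.07,0,0],[0.7,0.014,0.12,0,0],[0.7,0.019,0.17,0,0],[0.7,0.023,0.21,0,0],[0.7,0.025,0.231,0,0],[0.7,0.025,0.231,0,0],[0.7,0.025,0.231,0,0]]'; python3 -m creep '[[0.7,0,0,0.02,0],[0.7,0,0,0.03,0],[0.7,0,0,0.03,0]]'
```

```text
time_s: 24.22
tcp_pos: [0.6558, -0.1009, 0.1487]
tool_rot: [-0.001, 3.14, -0.0]
contact_force: [-0.5, 0.5, 0.1]
grip_width: 0.499
grasp_force: 25.5
time_s: 25.22
tcp_pos: [0.6305, 0.1266, 0.1473]
tool_rot: [-0.005, -3.141, 0.005]
contact_force: [-1.1, -0.4, -0.0]
grip_width: 0.499
grasp_force: 25.5
time_s: 25.6
tcp_pos: [0.6297, 0.1283, 0.1168]
tool_rot: [-0.003, -3.139, 0.002]
contact_force: [-0.2, 0.5, 0.5]
grip_width: 0.503
grasp_force: 25.5
```

```bash
python3 -m creep '[[0.7,-0.0005,0.001,0.008,0],[0.7,-0.0005,0.001,0.016,0],[0.7,-0.0005,0.001,0.024,0],[0.7,-0.0005,0.001,0.032,0],[0.7,-0.0005,0.001,0.04,0],[0.7,-0.0005,0.001,0.047,0],[0.7,-0.0005,0.001,0.052,0],[0.7,-0.0005,0.001,0.052,0]]'; python3 -m creep '[[0.7,0,0,0,0]]'
```

```text
time_s: 26.6
tcp_pos: [0.6304, 0.1312, 0.0653]
tool_rot: [0.001, -3.141, 0.0]
contact_force: [-0.3, -0.1, 0.6]
grip_width: 0.501
grasp_force: 25.5
time_s: 26.72
tcp_pos: [0.631, 0.1312, 0.0661]
tool_rot: [-0.001, 3.141, 0.0]
contact_force: [-0.5, -0.2, -0.2]
grip_width: 0.499
grasp_force: 25.5
```

```bash
python3 -m creep '[[0.7,0,-0.0015,0.002,0],[0.7,0,-0.0015,0.004,0],[0.7,0,-0.0015,0.0055,0],[0.7,0,-0.0015,0.0065,0],[0.7,0,-0.0015,0.0065,0]]';python3 -m creep '[[0.7,0,0,0.0008,0],[0.7,0,0,0.0008,0]]'
```

```text
time_s: 27.35
tcp_pos: [0.6308, 0.1298, 0.0593]
tool_rot: [-0.001, 3.141, 0.0]
contact_force: [-0.3, 0.6, -0.8]
grip_width: 0.496
grasp_force: 25.5
time_s: 27.6
tcp_pos: [0.6308, 0.1298, 0.0592]
tool_rot: [-0.001, 3.141, 0.0]
contact_force: [-2.4, -0.0, 3.3]
grip_width: 0.499
grasp_force: 25.8
```

Contact at the expected height. Release, rise and check numerically.

```bash
python3 -m creep '[[0.45,0,0,0,0],[0.3,0,0,0,0],[0,0,0,0,0],[0,0,0,-0.02,0],[0,0,0,-0.06,0],[0,0,0,-0.1,0],[0,0,0,-0.105,0],[0,0,0,-0.105,0]]'; python3 - <<'E'
from h import *
f=grab('wrist');print(f['s']['tcp_pos'])
u,v=proj(f,[.6305,.130,.072]);h=cv2.cvtColor(f['img'],cv2.COLOR_BGR2HSV)
e=blob(f,u,v,'dark',40);print(u,v,e,ray(f,*e[0],.072))
d=proj(f,[.6305,.152,.072])-proj(f,[.6305,.108,.072]);print(d)
E
```

```text
time_s: 28.6
tcp_pos: [0.6306, 0.1297, 0.1632]
tool_rot: [0.001, -3.141, -0.0]
contact_force: [-0.2, -0.2, 0.0]
grip_width: 0.998
grasp_force: 0.0
[0.63055074 0.12970965 0.16319658]
271.9574336936326 215.526546763947 ((271.25189208984375, 217.95303344726562), (51.57612228393555, 54.07892990112305), 176.26779174804688) [0.6324643  0.12945087 0.072     ]
[5.65878357e+01 2.33465441e-02]
```

```bash
python3 -m creep '[[0,0.03,-0.022,0,0],[0,0.075,-0.055,0,0],[0,0.12,-0.09,0,0],[0,0.151,-0.112,0.01,0],[0,0.151,-0.112,0.015,0],[0,0.151,-0.112,0.015,0]]'; python3 - <<'E'
from h import *
f=grab('wrist');print(f['s']['tcp_pos'])
u,v=proj(f,[.477,.019,.02]);print(u,v)
for r in(45,52):
  e=blob(f,u,v,'notred',r);print(np.round(e[0],1),np.round(e[1],1),ray(f,*e[0],.02).round(4))
h=cv2.cvtColor(f['img'],cv2.COLOR_BGR2HSV);m=((h[...,1]>110)&(h[...,0]>19)&(h[...,0]<36)&(h[...,2]>110)).astype(np.uint8)
n,l,s,c=cv2.connectedComponentsWithStats(m)
P=[c[i] for i in range(1,n) if s[i][4]>3 and np.hypot(*(c[i]-[u,v]))<50];print(np.round(P))
if len(P)>4: e=cv2.fitEllipse(np.float32(P));print(e,ray(f,*e[0],.02))
E
```

```text
time_s: 29.4
tcp_pos: [0.4792, 0.0182, 0.1473]
tool_rot: [0.002, -3.139, -0.0]
contact_force: [0.1, 0.2, -0.2]
grip_width: 0.997
grasp_force: 0.0
[0.47922014 0.01823155 0.14728366]
272.5056476434828 202.4177353264371
[273.8 203. ] [62.5 63.4] [0.4776 0.0202 0.02  ]
[273.8 203. ] [62.5 63.4] [0.4776 0.0202 0.02  ]
[[278. 180.]
 [254. 190.]
 [298. 196.]
 [251. 214.]
 [294. 220.]
 [270. 229.]]
((274.0406799316406, 204.7003936767578), (49.388980865478516, 50.59675216674805), 87.9460220336914) [0.47908168 0.02036722 0.02      ]
```

```bash
python3 -m creep '[[0,0.0005,0.0015,0.04,0],[0,0.0005,0.0015,0.09,0],[0,0.0005,0.0015,0.12,0],[0,0.0005,0.0015,0.132,0],[0,0.0005,0.0015,0.138,0],[0,0.0005,0.0015,0.141,0],[0,0.0005,0.0015,0.141,0],[0,0.0005,0.0015,0.141,0]]' 50; python3 - <<'E'
from h import *
f=grab('wrist');print(f['s']['tcp_pos'])
u,v=proj(f,[.4785,.020,.02]);print(u,v)
e=blob(f,u,v,'notred',72);print(np.round(e[0],1),np.round(e[1],1),ray(f,*e[0],.02).round(4))
h=cv2.cvtColor(f['img'],cv2.COLOR_BGR2HSV);m=((h[...,1]>110)&(h[...,0]>19)&(h[...,0]<36)&(h[...,2]>110)).astype(np.uint8)
n,l,s,c=cv2.connectedComponentsWithStats(m)
P=[c[i] for i in range(1,n) if s[i][4]>6 and np.hypot(*(c[i]-[u,v]))<80];print(np.round(P))
if len(P)>4: e=cv2.fitEllipse(np.float32(P));print(e,ray(f,*e[0],.02))
E
```

```text
time_s: 30.45
tcp_pos: [0.4801, 0.0192, 0.0083]
tool_rot: [-0.001, 3.14, 0.001]
contact_force: [1.1, 0.1, 0.2]
grip_width: 1.002
grasp_force: 0.0
[0.48006944 0.01916041 0.00829423]
273.0728589053683 273.0856823415477
[274.2 267.4] [119.7 120.7] [0.4757 0.0205 0.02  ]
[[282. 230.]
 [235. 247.]
 [320. 259.]
 [229. 292.]
 [311. 303.]
 [267. 318.]]
((273.8994445800781, 273.880615234375), (89.67142486572266, 98.46896362304688), 88.7425765991211) [0.47889981 0.0203803  0.02      ]
```

```bash
python3 -m creep '[[0,0.0018,0.001,0.005,0],[0,0.0018,0.001,0.005,0],[0.25,0.0018,0.001,0.005,0],[0.35,0.0018,0.001,0.005,0],[0.6,0.0018,0.001,0.005,0],[0.6,0.0018,0.001,0.005,0],[0.6,0.0018,0.001,0.005,0]]' 50; python3 -m creep '[[0.6,0,0,-0.015,0],[0.6,0,0,-0.045,0],[0.6,0,0,-0.09,0],[0.6,0,0,-0.14,0],[0.6,0,0,-0.155,0],[0.6,0,0,-0.155,0],[0.6,0,0,-0.155,0]]'
```

```text
time_s: 31.38
tcp_pos: [0.4777, 0.0201, 0.0031]
tool_rot: [-0.001, 3.141, 0.0]
contact_force: [-2.6, -0.1, 5.6]
grip_width: 0.627
grasp_force: 52.6
time_s: 32.25
tcp_pos: [0.4758, 0.0201, 0.1555]
tool_rot: [0.001, -3.137, 0.001]
contact_force: [-0.3, -0.7, -2.3]
grip_width: 0.622
grasp_force: 53.8
```

```bash
python3 - <<'E'
from h import *
f=grab('wrist');t=f['s']['tcp_pos'];z=t[2]+.0169
u,v=proj(f,[t[0],t[1],z]);print(t,u,v)
h=cv2.cvtColor(f['img'],cv2.COLOR_BGR2HSV);m=((h[...,1]>110)&(h[...,0]>19)&(h[...,0]<36)&(h[...,2]>90)).astype(np.uint8)
n,l,s,c=cv2.connectedComponentsWithStats(m)
P=[c[i] for i in range(1,n) if s[i][4]>6 and np.hypot(*(c[i]-[u,v]))<80];
for p in P: print(p.round(),(ray(f,*p,z)-t).round(4))
if len(P)>4: e=cv2.fitEllipse(np.float32(P));print(e,ray(f,*e[0],z)-t)
E
```

```text
[0.47576403 0.02009373 0.15554063] 271.18631443209586 281.36113796043117
[280. 239.] [-0.02    0.0037  0.0169]
[231. 257.] [-0.0117 -0.0173  0.0169]
[320. 269.] [-0.006   0.0214  0.0169]
[226. 303.] [ 0.0107 -0.0207  0.0169]
[311. 314.] [0.0163 0.018  0.0169]
[265. 330.] [ 0.0246 -0.003   0.0169]
((271.9977111816406, 284.1761474609375), (91.61287689208984, 101.55103302001953), 89.61808776855469) [0.00137926 0.00036111 0.0169    ]
```

```bash
python3 -m creep '[[0.6,-0.02,0.014,0,0],[0.6,-0.05,0.035,0,0],[0.6,-0.085,0.06,0,0],[0.6,-0.12,0.085,0,0],[0.6,-0.145,0.1,0,0],[0.6,-0.153,0.1095,0,0],[0.6,-0.153,0.1095,0,0],[0.6,-0.153,0.1095,0,0]]'; python3 -m creep '[[0.6,0,0,0.02,0],[0.6,0,0,0.03,0],[0.6,0,0,0.03,0],[0.6,0,0,0.03,0]]'
```

```text
time_s: 33.3
tcp_pos: [0.6293, 0.1283, 0.1571]
tool_rot: [-0.001, -3.14, 0.002]
contact_force: [0.0, -0.7, -2.0]
grip_width: 0.623
grasp_force: 53.8
time_s: 33.8
tcp_pos: [0.6307, 0.1295, 0.1283]
tool_rot: [-0.001, 3.14, 0.0]
contact_force: [0.3, 0.6, -1.9]
grip_width: 0.623
grasp_force: 53.8
```

```bash
python3 -m creep '[[0.6,0,0,0.01,0],[0.6,0,0,0.02,0],[0.6,0,0,0.028,0],[0.6,0,0,0.034,0],[0.6,0,0,0.04,0],[0.6,0,0,0.044,0],[0.6,0,0,0.046,0],[0.6,0,0,0.046,0]]'; python3 -m creep '[[0.6,0,0,0,0]]'
```

```text
time_s: 34.8
tcp_pos: [0.6305, 0.1297, 0.0815]
tool_rot: [-0.001, 3.142, 0.0]
contact_force: [-0.0, -0.5, -2.4]
grip_width: 0.62
grasp_force: 53.8
time_s: 34.92
tcp_pos: [0.6307, 0.1297, 0.0818]
tool_rot: [-0.001, 3.141, 0.0]
contact_force: [0.2, -0.2, -2.6]
grip_width: 0.624
grasp_force: 53.8
```

```bash
python3 -m creep '[[0.6,0,0,0.002,0],[0.6,0,0,0.004,0],[0.6,0,0,0.0055,0],[0.6,0,0,0.006,0],[0.6,0,0,0.006,0]]';python3 -m creep '[[0.6,0,0,0.0008,0],[0.6,0,0,0.0008,0]]'
```

```text
time_s: 35.55
tcp_pos: [0.6304, 0.1297, 0.0754]
tool_rot: [0.001, -3.142, 0.0]
contact_force: [0.6, -0.0, -2.7]
grip_width: 0.624
grasp_force: 53.8
time_s: 35.8
tcp_pos: [0.6306, 0.1297, 0.0752]
tool_rot: [-0.001, 3.141, 0.0]
contact_force: [-1.3, 1.0, -0.1]
grip_width: 0.627
grasp_force: 54.0
```

Contact at 0.0752 as expected. Release, rise and check the collar's dots.

```bash
python3 -m creep '[[0.4,0,0,0,0],[0.2,0,0,0,0],[0,0,0,0,0],[0,0,0,0,0],[0,0,0,-0.03,0],[0,0,0,-0.07,0],[0,0,0,-0.1,0],[0,0,0,-0.1,0]]'; python3 -m creep '[[0,0,0,0,0],[0,0,0,0,0]]'; python3 - <<'E'
from h import *
f=grab('wrist');t=f['s']['tcp_pos'];z=.092
u,v=proj(f,[.6305,.13,z]);print(t,u,v)
h=cv2.cvtColor(f['img'],cv2.COLOR_BGR2HSV);m=((h[...,1]>110)&(h[...,0]>19)&(h[...,0]<36)&(h[...,2]>90)).astype(np.uint8)
n,l,s,c=cv2.connectedComponentsWithStats(m)
P=[c[i] for i in range(1,n) if s[i][4]>3 and np.hypot(*(c[i]-[u,v]))<60];
for p in P: print(p.round(),ray(f,*p,z).round(4))
g=grab('scene');print(proj(g,[.6305,.13,.092]));h=cv2.cvtColor(g['img'],cv2.COLOR_BGR2HSV);m=((h[...,1]>110)&(h[...,0]>19)&(h[...,0]<36)&(h[...,2]>90)).astype(np.uint8)
n,l,s,c=cv2.connectedComponentsWithStats(m);q=proj(g,[.6305,.13,.092])
for i in range(1,n):
  if np.hypot(*(c[i]-q))<30: print(c[i].round(1),ray(g,*c[i],z).round(4))
E
```

```text
time_s: 36.8
tcp_pos: [0.6327, 0.1298, 0.1782]
tool_rot: [-0.001, 3.135, 0.002]
contact_force: [0.6, -1.0, -0.0]
grip_width: 0.999
grasp_force: 0.0
time_s: 37.05
tcp_pos: [0.6293, 0.1296, 0.1729]
tool_rot: [0.001, -3.138, 0.001]
contact_force: [0.5, -0.5, -0.4]
grip_width: 1.0
grasp_force: 0.0
[0.629341   0.12963561 0.17288321] 272.1274005329395 221.1459133655069
[277. 195.] [0.6104 0.1333 0.092 ]
[248. 206.] [0.6186 0.1124 0.092 ]
[300. 213.] [0.6244 0.1509 0.092 ]
[244. 234.] [0.6409 0.109  0.092 ]
[295. 242.] [0.6467 0.1476 0.092 ]
[268. 252.] [0.6549 0.1267 0.092 ]
[340.93756928 230.36839372]
[341.5 221.5] [0.6084 0.1335 0.092 ]
[350.8 226.6] [0.6216 0.1508 0.092 ]
[331.3 234. ] [0.6389 0.1099 0.092 ]
[351.1 235.9] [0.6444 0.1487 0.092 ]
[340.8 239.6] [0.6528 0.1273 0.092 ]
```

```bash
python3 -c "
from workcell import bot
print(bot.hand_in())"
```

```text
the job is handed in; nothing more can be done
None
```

The seal stack is finished on the slim shaft and the job is handed in: gland, seat, carbon and collar, each set down under light contact, with the collar's dots reading flat, at the right height and within about 3 mm of the shaft axis; the gripper is clear, no verdict came back, and I didn't re-measure the bystanders.

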